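Clamp a test block with three clicks

TASK

Stand the red-brown test block upright on the vise bed between the jaws and let go of it. Then turn the black dial clockwise until you feel the moving jaw come up against the block and the dial settle in its click, and from there go exactly three clicks further, counting by feel, and leave the dial there. Do not overtighten, which cracks the block, and leave the other things where they are.

Things in the scene. Friction and masses are not known exactly. Their poses are not given: they have to be found in the camera images.
- vise: Bench vise fixed to the table, grey base 260 x 90 x 12. Origin: centre of its underside; x runs along the jaw axis from the dial end to the anvil (+x). The blue dial housing (x -124 to -48 mm, 84 wide, top at z = 50) carries the dial. The dial drives a rack that pushes the moving jaw through a preloaded spring: the jaw presses with about 5 N as it meets the block, then 3 to 4 N more per click.
- seat (a point): Point on the vise bed (12 mm above the table), 20 mm in front of the anvil face: where the centre of the block's underside ends up when clamped. Same axes as the vise.
- dial_grip (a point): Grip point of the black dial: on its vertical axis, 80 mm above the table, midway up a finger bar 56 long, 14 thick, bar top at 91; below the bar a disc 60 across, its top at 58. x points along the bar to the end with the white mark. Clockwise seen from above drives the jaw to the anvil. 18 clicks a turn, 20 degrees each, 3 to 4 mm of rack per click. At the start it rests in a click.
- block_red: Red-brown test block to be clamped, about 40 (x) x 30 (y) x 50 (z) mm, about 0.06 kg. Origin: centre of its underside. It stands in the black tray at first; clamp it standing, with its 40 mm length along the jaw axis (either way round).
- block_pale: Pale wooden block of the same size, one of the three in the tray, 75 mm apart along the tray. Origin: centre of underside. Leave it alone.
- block_dark: Dark grey block of the same size in the tray. Origin: centre of underside. Leave it alone.
- tray: Black tray fixed to the table, 250 (x) x 110 (y) mm, floor 4 mm above the table, rim 12 mm high. Origin: centre of underside. The blocks stand in a row along its x, their own axes about parallel to its.
- cup_a: White porcelain cup, 64 mm across, 35 high, loose bystander. Origin: centre of underside.
- cup_b: White porcelain cup, 72 mm across, 40 high, loose bystander. Origin: centre of underside.
- jar: Amber jar, 56 mm across, 75 high, loose bystander. Origin: centre of underside.
- brush: Hand brush lying on the table, loose bystander.
- dial: The dial; origin on its axis, 50 mm up, axes as dial_grip. In each click the resisting torque rises to a bump of about 0.25 N m, passes zero midway, then pulls on into the next click, where it stays when let go. The jaw meets the block as the dial drops into a click; from there bumps and averages are some 0.07 N m higher (then 0.03 more per click); that next bump is the first of three.
- anvil: Fixed steel jaw of the vise, 40 wide, its top 40 mm above the table. Origin: in the plane of its face, on the centre line at bed level (12 mm up); x points along the vise x axis, away from the block. Facing it across the bed is the moving steel jaw (same width and height, not measured): it starts open 8 to 17 mm more than the block's length.
Things that resemble listed ones, but are neither listed nor needed, are in the scene too. Leave any yellow look-alike of the block_red alone.

How it is judged:
On the way, in this order (a step that is already met when the one before it is completed fails the run):
1. the red-brown block stands upright on the vise bed between the jaws, released, not yet clamped (horizontal distance between block_red and seat below 0.03 m and z of block_red in the frame of seat below 0.003 m and angle between block_red's own z axis and vertical below 0.08 rad and contact force between the fingers and block_red below 0.3 N and contact force between anvil and block_red below 3 N), for 0.2 s.
2. the moving jaw has come up against the block (contact force between anvil and block_red above 3.5 N), for 0.1 s.
At the end, for the whole second after the job is handed in: The red-brown block stands upright (within 3 degrees) on the vise bed, against the anvil and square to the jaws (within 5 degrees, 12 mm of the seat), pressed on the anvil with 14 to 17.5 N, which is the third click after the jaw came up against it; everything is released and at rest (contact force between anvil and block_red between 14 and 17.5 N and horizontal distance between block_red and seat below 0.012 m and z of block_red in the frame of seat below 0.003 m and angle between block_red's own z axis and vertical below 0.06 rad and angle between the x axis of block_red and the x axis of vise, either way round below 0.1 rad and linear speed of block_red below 0.01 m/s); the robot touches nothing.
It fails at once if the block is pressed on the anvil with more than 21 N (five or more clicks): it cracks (contact force between anvil and block_red above 21 N).
It fails at once if another thing is moved by more than 20 mm (distance of any of block_pale, block_dark, cup_a, cup_b, jar, brush from where it was at the start of the episode above 0.02 m).
It also fails if it takes over 72 s, if anything falls off the work surface, if the arm or the gripper's body presses on something with over 40 N, if the wrist force passes 120 N, or if a joint passes its speed limit or range.

ROBOT

A 6-joint arm with a two-finger parallel gripper is mounted at the origin on the work surface. World frame = base frame: x ahead of the robot, y to its left, z up, the work surface at z = 0. Lengths are in m, angles in rad, forces in N, time in s.
With the tool pointing down it reaches from about 0.35 to 0.95 m from the base axis. Payload 17.4 kg.
Tool frame: the origin (TCP) lies between the finger pads; the fingertips stand 11 mm ahead of it and the grasp point (between the pads) lies 8 mm behind it; z points along the fingers, y is the line along which they close (so a half turn about z gives the same grasp; the last joint's range is limited). The gripper opens to 93 mm and grips with 3 to 60 N. Pads are 15 mm wide; open, the fingers measure 128 mm over their backs; the gripper's body (75 mm by 188 mm) begins 65 mm behind the grasp point.
Start: joints at [1.096, 0.116, 1.442, -0, 1.584, -0.038], TCP at [0.286, 0.612, 0.23] pointing down, gripper open.
Joint ranges: [-2.83, 2.83], [-0.83, 2.19], [0.07, 2.5], [-1.14, 4.28], [0.01, 3], [-2.97, 2.97]. Speed limits (rad/s): [1.89, 1.89, 2.22, 3.14, 3.14, 3.14].

INTERFACE

Orientations are given as a rotation vector (axis times angle).
In Python, from cell import observe, capture, close_job, cut_out, landmark_of gives the robot as it stands. The module is installed in compiled form; this text tells all that it offers.
- The arm moves only by the tool drive_tool, never from a script. Its argument "increments" is text: rows parted by semicolons, each of 5 numbers parted by spaces: the shift along the tool's x, y, z in cm, then the turn about the tool's z in degrees, then the opening, from -1 (shut) to 1 (fully open). A call has 1 to 12 rows; each row shifts and turns the commanded pose from where the row before left it, along the tool's axes as they then stand; what a row does not reach is not made up. A row lasts 1/12 s, in which the tool goes at most 41.7 mm and 7.16 degrees, less where a joint would pass 70% of its speed; a pose out of reach is approached as far as the arm can. A call with a gripper value outside its range is refused whole. The fingers move at their own pace and stop on an object; "force" is the grip in N (left out, the last holds). Time passes only in rows, so rows that do not move let the fingers close. It gives the time, the measured TCP pose, the force, the opening and the grip force at its end, in the units of the state.
- observe(): the state, without advancing time (a new reading comes with each control period).
- capture(name): name is "scene" or "top" or "wrist"; returns a dict with "pixels" (420x560x3 uint8, red, green, blue), "fx", "fy", "cx", "cy" (pixels), "R" (3x3) and "t" (3): a world point X has camera coordinates R X + t; the wrist camera has in their place "tool_from_camera" (4x4, takes a point from camera to tool coordinates, whose origin is the TCP and whose axes are the flange's). Camera axes: x right, y down, z forward; pixel columns grow to the right and rows downward; lengths in m; the calibration is good to about 2 mm. A picture is of the moment at which its call begins: read the wrist's pose just before it. There is no depth.
- close_job(): hands the job in; it is judged then, once.
Trained networks look in the newest picture that a camera, given by its name, has taken for a name from the list of things; names that differ only in an ending like _2 or _b are one class to them, and where a whole thing is asked for, a point or a joint stands for the part that bears it (a point fixed in the world has none). Each returns a list of dicts, best first, with "score" (0 to 1); they miss things now and then, are a little off and sometimes report something else, mostly with a low value. They report only what shows in the picture. A call takes as long as a camera call. They do not tell look-alikes from the thing itself.
- cut_out(query, camera): "mask" (420x560 bool, what is visible of it) and "location" ([column, row] in pixels, amid what is visible of it).
- landmark_of(query, camera): "location" ([column, row] in pixels: a listed point, or the origin of a listed thing).
The state is a dict: "time_s": time; "q": joint angles; "dq": joint speeds; "tau": joint torques, N m; "tcp_pos": TCP position; "ee_rot": TCP orientation; "contact_force": force on the tool from outside, world axes, zero at the start; "moment": the same for the moment, N m; "grip_width": opening from 0.0 (shut) to 1.0 (fully open); "grasp_force": force on a finger pad.
Only numpy, scipy, OpenCV 4.12 (cv2) and the standard library are available. Lean on these libraries where they do the work, as an engineer would, in place of code of your own. Each camera call takes 0.05 s, during which the arm holds its last target. There are 200 camera calls.

## Working session

There is one attempt and no reset: what is moved stays moved. The work goes in short steps, Python scripts to look and compute and a tool call to move; the robot and the scene stay as the last step left them, time stands still between calls to the robot, and variables do not carry over. Pictures are saved under pics/ and viewed, at most 10 in all, crops included, and the job is handed in when it is done.

Besides the shell and the picture viewer there is one more tool, called after "Call:" as name(argument=value, ...) on one line, values as JSON. drive_tool: Moves the arm, as the interface text tells. Its arguments: {"type":"object","properties":{"increments":{"type":"string"},"force":{"type":"number"}},"required":["increments"]}

```bash
mkdir -p pics; cat > h.py <<'E'
import numpy as np, cv2
from scipy.spatial.transform import Rotation as Ro
from cell import *
def ray(c,p,st=None):
    d=np.array([(p[0]-c["cx"])/c["fx"],(p[1]-c["cy"])/c["fy"],1.])
    if "R" in c:
        R=np.array(c["R"]);t=np.array(c["t"]);return -R.T@t,R.T@d
    T=np.array(c["tool_from_camera"]);Rt=Ro.from_rotvec(st["ee_rot"]).as_matrix()
    return Rt@T[:3,3]+np.array(st["tcp_pos"]),Rt@T[:3,:3]@d
def at(c,p,z,st=None):
    o,d=ray(c,p,st);return o+d*(z-o[2])/d[2]
def save(c,n): cv2.imwrite("pics/"+n+".png",cv2.cvtColor(c["pixels"],cv2.COLOR_RGB2BGR))
E
python3 - <<'E'
from h import *
np.set_printoptions(precision=4,suppress=True)
for n in ["top","scene"]:
    c=capture(n);save(c,n+"0")
    for q,z in [("seat",.012),("dial_grip",.08),("dial",.05),("vise",0),("anvil",.012),("block_red",.004),("block_pale",.004),("block_dark",.004),("tray",0),("cup_a",0),("jar",0),("brush",0)]:
        for r in landmark_of(q,n)[:3]: print(n,q,round(r["score"],2),np.round(r["location"]),at(c,r["location"],z))
s=observe();print(s)
E
```

```text
top seat 0.66 [274. 200.] [0.5822 0.0013 0.012 ]
top seat 0.66 [192. 224.] [0.511  0.2285 0.012 ]
top dial_grip 0.9 [328. 201.] [ 0.5697 -0.1436  0.08  ]
top dial 0.8 [328. 199.] [ 0.5799 -0.1465  0.05  ]
top vise 0.8 [292. 200.] [ 0.5858 -0.0482  0.    ]
top anvil 0.63 [267. 196.] [0.5952 0.0221 0.012 ]
top anvil 0.34 [388. 143.] [ 0.7538 -0.3233  0.012 ]
top block_red 0.74 [187. 194.] [0.5995 0.2502 0.004 ]
top block_red 0.55 [211. 154.] [0.7181 0.1872 0.004 ]
top block_red 0.49 [161. 166.] [0.6804 0.3288 0.004 ]
top block_pale 0.52 [184. 251.] [0.4373 0.2494 0.004 ]
top tray 0.76 [186. 221.] [0.5214 0.2492 0.    ]
top tray 0.35 [389. 142.] [ 0.7614 -0.328   0.    ]
top tray 0.29 [329. 200.] [ 0.587  -0.1549  0.    ]
top cup_a 0.75 [260. 144.] [0.7521 0.0443 0.    ]
top cup_a 0.63 [386. 146.] [ 0.7484 -0.319   0.    ]
top jar 0.75 [320. 123.] [ 0.8173 -0.1303  0.    ]
top jar 0.26 [297. 199.] [ 0.5898 -0.0638  0.    ]
top jar 0.16 [406. 276.] [ 0.378  -0.3655  0.    ]
top brush 0.96 [408. 278.] [ 0.373  -0.3686  0.    ]
scene seat 0.65 [294. 228.] [0.5793 0.0074 0.012 ]
scene seat 
[... 841 characters left out ...]
7631 0.0437 0.    ]
scene jar 0.9 [356. 316.] [ 0.8204 -0.1307  0.    ]
scene jar 0.42 [254. 246.] [ 0.5278 -0.0861 -0.    ]
scene brush 0.79 [118. 300.] [ 0.3722 -0.3721  0.    ]
scene brush 0.57 [300. 227.] [0.5827 0.0281 0.    ]
{'time_s': 1.3, 'q': array([ 1.0962,  0.116 ,  1.4416,  0.    ,  1.584 , -0.0378]), 'dq': array([-0.0011, -0.0008,  0.0003, -0.0005,  0.0004,  0.0014]), 'tau': array([ -0.0022, -72.1017, -62.2729,   0.0778,   0.0185,  -0.    ]), 'tcp_pos': array([0.2855, 0.6116, 0.2296]), 'ee_rot': array([-0.6806, -3.067 , -0.    ]), 'contact_force': array([-0.5354, -0.9519, -0.0159]), 'moment': array([0.0037, 0.0218, 0.0274]), 'grasp_force': 0.0, 'grip_width': 0.9966548630254864}
```

```bash
python3 - <<'E'
import cv2
a=cv2.imread("pics/top0.png");cv2.imwrite("pics/t1.png",cv2.resize(a[110:290,140:380],(800,600),interpolation=cv2.INTER_CUBIC))
E
```

```text
(no output)
```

View pics/t1.png

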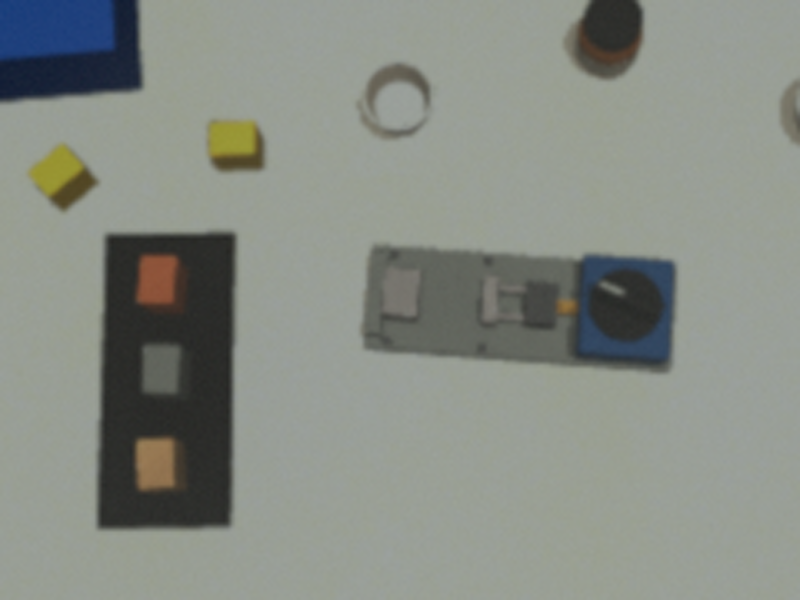

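View pics/scene0.png

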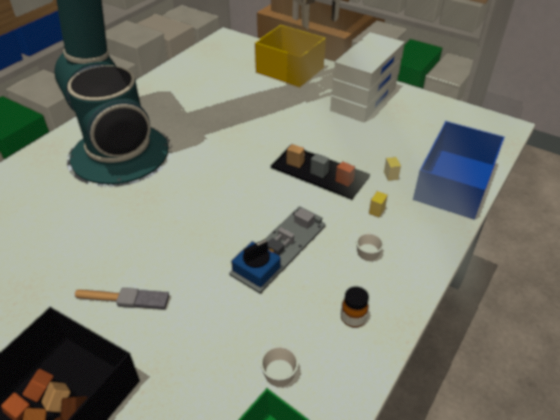

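The top view has world +x up and +y left. Red is the upper block in the tray at about px (187,194), and yellow look-alikes sit at (158,163) and (210,152). The vise runs along +y, with its dial at (328,200) and anvil at (260,198). The scene view agrees with this. Next I'll compute the move to above the red block.

```bash
cat >> h.py <<'E'
def axes(st):
    R=Ro.from_rotvec(st["ee_rot"]).as_matrix();return R,np.degrees(np.arctan2(R[1,1],R[0,1]))
def plan(x,y,z,ydir):
    """turn about tool z (deg) so tool y points along world angle ydir (mod 180), then shift (cm) in turned tool axes"""
    s=observe();R,a=axes(s)
    for k in (0,180):
        t=-(ydir+k-a); t=(t+180)%360-180   # tool z down: +turn lowers world angle
        R2=R@Ro.from_euler("z",t,degrees=True).as_matrix()
        d=R2.T@(np.array([x,y,z])-s["tcp_pos"])*100
        print("turn",round(t,1),"shift cm",np.round(d,2),"j6",np.round(s["q"][5],2),"tooly",round(a,1),"tcp",np.round(s["tcp_pos"],4),"tilt z",np.round(R[:,2],3))
E
python3 - <<'E'
from h import *
c=capture("top")
print(at(c,(187.4,194),.054))
for q in("block_red","dial","anvil"):
    for r in cut_out(q,"top")[:3]:
        m=r["mask"].astype(np.uint8);print(q,r["score"],r["location"],cv2.minAreaRect(cv2.findNonZero(m)))
plan(.56,.235,.20,90)
E
```

```text
[0.58857943 0.23741693 0.054     ]
block_red 0.6 [157.1, 160.4] ((158.50001525878906, 162.50001525878906), (16.970561981201172, 14.142135620117188), 45.0)
block_red 0.57 [186.2, 192.1] ((188.0, 194.5), (17.0, 14.0), 90.0)
block_red 0.55 [212.6, 149.2] ((210.5, 153.0), (16.0, 17.0), 90.0)
dial 0.95 [326.8, 201.4] ((328.0, 201.0), (20.0, 20.0), 90.0)
dial 0.41 [401.3, 269.4] ((407.0000305175781, 277.5), (76.02630615234375, 16.54690170288086), 63.43495178222656)
anvil 0.58 [259.9, 194.7] ((259.5, 198.0), (16.0, 11.0), 90.0)
turn -25.0 shift cm [-27.44 -37.66   2.96] j6 -0.04 tooly 65.0 tcp [0.2856 0.6116 0.2296] tilt z [-0. -0. -1.]
turn 155.0 shift cm [27.44 37.66  2.96] j6 -0.04 tooly 65.0 tcp [0.2856 0.6116 0.2296] tilt z [-0. -0. -1.]
```

Call:
drive_tool(increments="0 0 0 -6.25 1;0 0 0 -6.25 1;0 0 0 -6.25 1;0 0 0 -6.25 1;-2.29 -3.14 0.25 0 1;-2.29 -3.14 0.25 0 1;-2.29 -3.14 0.25 0 1;-2.29 -3.14 0.25 0 1;-2.29 -3.14 0.25 0 1;-2.29 -3.14 0.25 0 1;-2.29 -3.14 0.25 0 1;-2.29 -3.14 0.25 0 1")

```text
time_s: 2.5
tcp_pos: [0.4694, 0.3587, 0.2098]
ee_rot: [0.001, 3.141, 0.0]
contact_force: [0.4, 0.9, 0.5]
grip_width: 0.997
grasp_force: 0.0
```

Call:
drive_tool(increments="-2.29 -3.14 0.25 0 1;-2.29 -3.14 0.25 0 1;-2.29 -3.14 0.25 0 1;-2.29 -3.14 0.25 0 1;0 0 0 0 1;0 0 0 0 1")

```text
time_s: 3.0
tcp_pos: [0.5609, 0.2332, 0.1993]
ee_rot: [-0.005, -3.141, 0.0]
contact_force: [-0.2, 0.1, 0.0]
grip_width: 0.997
grasp_force: 0.0
```

```bash
python3 - <<'E'
from h import *
s=observe();c=capture("wrist");save(c,"w1")
print(np.round(c["tool_from_camera"],3),c["fx"])
print(axes(s)[1],s["tcp_pos"])
for q in("block_red","block_dark"):
    for r in landmark_of(q,"wrist")[:3]: print(q,r["score"],r["location"],at(c,r["location"],.004,s))
    for r in cut_out(q,"wrist")[:3]:
        m=r["mask"].astype(np.uint8);b=cv2.minAreaRect(cv2.findNonZero(m));print(q,r["score"],b,at(c,b[0],.054,s))
E
```

```text
[[-0.    -0.968 -0.251  0.07 ]
 [ 1.    -0.     0.001 -0.   ]
 [-0.001 -0.251  0.968 -0.155]
 [ 0.     0.     0.     1.   ]] 323.07785522654024
89.80439956179313 [0.56093777 0.23315013 0.19934906]
block_red 0.97 [360.4, 289.6] [0.68347004 0.33124365 0.004     ]
block_red 0.86 [284.2, 215.0] [0.59007658 0.23967673 0.004     ]
block_red 0.85 ((233.5, 336.5), (21.0, 39.0), 90.0) [0.71101789 0.18452924 0.054     ]
block_red 0.65 ((364.3715515136719, 300.261474609375), (51.20277786254883, 27.904157638549805), 61.69924545288086) [0.66822067 0.3220887  0.054     ]
block_red 0.64 ((284.3815612792969, 223.86907958984375), (30.212257385253906, 50.536869049072266), 2.862405300140381) [0.58486003 0.23890315 0.054     ]
block_dark 0.84 [276.1, 147.9] [0.51544088 0.23092436 0.004     ]
block_dark 0.85 ((276.5, 152.0), (44.0, 31.0), 90.0) [0.51561152 0.23156072 0.054     ]
```

View pics/w1.png

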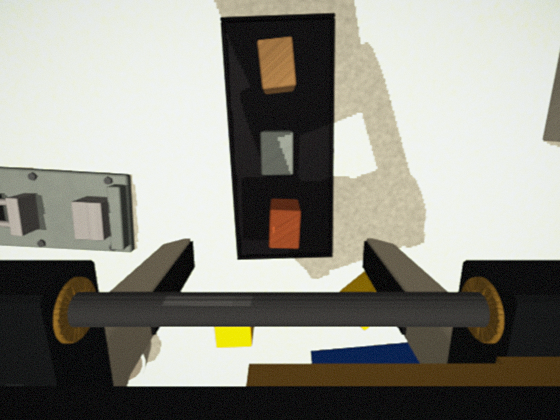

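The wrist view, with image up = −x and left = −y, shows the red block's top face at about (285,229). The grey block is at (277,153) and the anvil at (90,218). Next I'll work out the angles and the grasp move.

```bash
python3 - <<'E'
from h import *
s=observe();c=capture("wrist")
P=lambda u,v,z:at(c,(u,v),z,s)
def ang(a,b,z):
    d=P(*b,z)-P(*a,z);return np.degrees(np.arctan2(d[1],d[0]))
# red top face by colour
hsv=cv2.cvtColor(c["pixels"],cv2.COLOR_RGB2HSV)
m=((hsv[...,0]<13)&(hsv[...,1]>120)&(hsv[...,2]>150)).astype(np.uint8);m[:195]=0;m[262:]=0;m[:,:240]=0;m[:,330:]=0
cn=max(cv2.findContours(m,0,2)[0],key=cv2.contourArea)[:,0]
w=np.array([P(*p,.054)[:2] for p in cn.astype(float)],np.float32)
print("red top",cv2.minAreaRect(w*1000))
print("tray edges",ang((222,17),(239,258),.012),ang((334,15),(332,256),.012))
print("vise edges",ang((0,168),(130,176),.012),ang((0,240),(130,250),.012),"far end",P(131,176,.012),P(132,250,.012))
print("anvil top corners",P(73,198,.04),P(104,198,.04),P(76,239,.04),P(106,239,.04))
tc=capture("top")
for r in cut_out("anvil","top")[:1]+cut_out("vise","top")[:1]:
    b=cv2.minAreaRect(cv2.findNonZero(r["mask"].astype(np.uint8)));print(b,[np.round(at(tc,p,.03)[:2],3) for p in cv2.boxPoints(b)])
plan(.589,.239,.035,90)
E
```

```text
red top ((590.4374389648438, 238.42604064941406), (27.523101806640625, 37.239959716796875), 89.55274963378906)
tray edges 2.0556083457195937 2.0093765105827694
vise edges 86.46422996194428 85.27161887795673 far end [0.54351055 0.0782386  0.012     ] [0.62817167 0.06975487 0.012     ]
anvil top corners [0.56126402 0.03060863 0.04      ] [0.56124503 0.06156291 0.04      ] [0.60469125 0.02681316 0.04      ] [0.60467731 0.05778156 0.04      ]
((259.5, 198.0), (16.0, 11.0), 90.0) [array([0.607, 0.057]), array([0.608, 0.026]), array([0.562, 0.025]), array([0.562, 0.056])]
((295.5096740722656, 201.81631469726562), (92.66122436523438, 34.05812454223633), 3.012787342071533) [array([0.533, 0.071]), array([0.629, 0.068]), array([ 0.618, -0.19 ]), array([ 0.523, -0.184])]
turn 0.0 shift cm [-2.91  0.37 16.48] j6 -1.22 tooly 90.0 tcp [0.5599 0.2353 0.1998] tilt z [ 0.  0. -1.]
turn -180.0 shift cm [ 2.91 -0.37 16.48] j6 -1.22 tooly 90.0 tcp [0.5599 0.2353 0.1998] tilt z [ 0.  0. -1.]
```

Call:
drive_tool(increments="-3 0.32 1 0 1;0 0 3 0 1;0 0 3 0 1;0 0 3 0 1;0 0 3 0 1;0 0 2 0 1;0 0 1.78 0 1;0 0 0 0 1;0 0 0 0 1")

```text
time_s: 4.2
tcp_pos: [0.5898, 0.238, 0.0316]
ee_rot: [-0.0, -3.14, 0.001]
contact_force: [-0.2, -0.7, 0.9]
grip_width: 0.999
grasp_force: 0.0
```

Call:
drive_tool(increments="0 0 0 0 -1;0 0 0 0 -1;0 0 0 0 -1;0 0 0 0 -1;0 0 0 0 -1;0 0 0 0 -1;0 0 0 0 -1;0 0 0 0 -1;0 0 0 0 -1", force=20)

```text
time_s: 4.95
tcp_pos: [0.5902, 0.2379, 0.0318]
ee_rot: [-0.001, -3.141, 0.0]
contact_force: [-0.1, 0.2, 0.6]
grip_width: 0.404
grasp_force: 0.0
```

Call:
drive_tool(increments="0 0 0 0 -1;0 0 0 0 -1;0 0 0 0 -1;0 0 0 0 -1;0 0 -1 0 -1;0 0 -3 0 -1;0 0 -4 0 -1;0 0 -4 0 -1;0 0 -4 0 -1;0 0 0 0 -1;0 0 0 0 -1")

```text
time_s: 5.87
tcp_pos: [0.591, 0.2382, 0.1954]
ee_rot: [0.001, 3.137, 0.003]
contact_force: [-0.4, 0.5, -2.1]
grip_width: 0.324
grasp_force: 19.8
```

Call:
drive_tool(increments="0.1 -3.7 0 0 -1;0.1 -3.7 0 0 -1;0.1 -3.7 0 0 -1;0.1 -3.7 0 0 -1;0.1 -3.7 0 0 -1;0.2 -3.7 0 0 -1;0.2 -3.7 0 0 -1;0.2 -3.7 0 0 -1;0 0 0 6.7 -1;0 0 0 6.7 -1;0 0 0 6.7 -1;0 0 0 6.7 -1")

```text
time_s: 6.87
tcp_pos: [0.5785, -0.0584, 0.1905]
ee_rot: [-0.738, -3.051, 0.0]
contact_force: [-0.5, 0.8, -0.6]
grip_width: 0.324
grasp_force: 19.8
```

Call:
drive_tool(increments="0 0 0 6.7 -1;0 0 0 6.7 -1;0 0 0 6.7 -1;0 0 0 6.7 -1;0 0 0 6.7 -1;0 0 0 6.7 -1;0 0 0 6.7 -1;0 0 0 6.7 -1;0 0 0 6.7 -1;0 0 0 6.7 -1;0 0 0 0 -1;0 0 0 0 -1")

```text
time_s: 7.87
tcp_pos: [0.5787, -0.0581, 0.1909]
ee_rot: [-2.29, -2.149, 0.002]
contact_force: [-1.3, -0.7, -1.1]
grip_width: 0.326
grasp_force: 19.8
```

```bash
python3 - <<'E'
from h import *
s=observe();c=capture("wrist");save(c,"w2");print(axes(s)[1],s["tcp_pos"],s["q"][5])
for q,z in(("seat",.012),("anvil",.012),("dial_grip",.08)):
    for r in landmark_of(q,"wrist")[:2]: print(q,r["score"],r["location"],at(c,r["location"],z,s))
E
```

```text
-3.614836976869198 [ 0.57866016 -0.05806578  0.19086834] -0.0807718772932978
seat 0.62 [281.9, 135.2] [ 5.84718262e-01 -4.17842017e-04  1.20000000e-02]
anvil 0.96 [280.8, 111.1] [0.58503594 0.02294029 0.012     ]
```

View pics/w2.png

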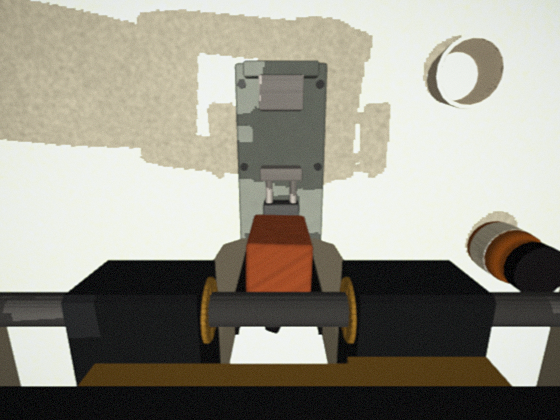

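The view, with image up = +y, shows the anvil at (281,76–110), the moving jaw's far edge at row 168, and the held block square to the vise.

```bash
python3 - <<'E'
from h import *
s=observe();c=capture("wrist")
for p,z in(((281,110),.012),((281,99),.04),((281,104),.04),((281,168),.04),((239,180),.012),((325,180),.012),((237,80),.012),((326,80),.012)): print(p,z,at(c,p,z,s))
g=c["pixels"][70:190,276:287].mean((1,2));print(np.round(g).astype(int))
R,a=axes(s);print(a)
plan(.584,.003,.06,-4)
E
```

```text
(281, 110) 0.012 [0.58590264 0.02395231 0.012     ]
(281, 99) 0.04 [0.58620136 0.03233627 0.04      ]
(281, 104) 0.04 [0.58593388 0.02804055 0.04      ]
(281, 168) 0.04 [ 0.58232688 -0.02988841  0.04      ]
(239, 180) 0.012 [ 0.53763891 -0.04332433  0.012     ]
(325, 180) 0.012 [ 0.62752005 -0.04911098  0.012     ]
(237, 80) 0.012 [0.54498907 0.05456684 0.012     ]
(326, 80) 0.012 [0.63124911 0.04899959 0.012     ]
[ 97  96  96  91  83 107 120 125 124 123 123 125 125 125 128 126 126 126
 126 124 122 119 122 121 124 124 123 122 124 122 122 123 123 123 122 123
 122 122 118  96  65  80  93  96  96  97  96  97  97  97  95  96  97  96
  98  96  98  96  97  95  97  95  95  96  95  95  96  98  96  97  97  96
  97  95  95  97  95  95  95  95  96  97  95  95  96  95  95  95  96  96
  97  96  95  96  92  77  67  69  92 122 127 128 124 124 123 121 121 121
 122 120 100  96  95  96  95 110 146 159 157 156]
-3.682512113499163
turn 0.3 shift cm [ 6.13  0.08 13.17] j6 -0.08 tooly -3.7 tcp [ 0.579  -0.0581  0.1917] tilt z [-0. -0. -1.]
turn -179.7 shift cm [-6.13 -0.08 13.17] j6 -0.08 tooly -3.7 tcp [ 0.579  -0.0581  0.1917] tilt z [-0. -0. -1.]
```

Call:
drive_tool(increments="2.9 0.1 0 0 -1;2.99 0.1 0 0 -1;0 0 0 0 -1;0 0 3 0 -1;0 0 3 0 -1;0 0 3 0 -1;0 0 2 0 -1;0 0 1.5 0 -1;0 0 1 0 -1;0 0 0.6 0 -1;0 0 0 0 -1;0 0 0 0 -1")

```text
time_s: 9.12
tcp_pos: [0.5853, 0.0004, 0.0515]
ee_rot: [2.294, 2.146, 0.001]
contact_force: [0.2, 0.2, -0.7]
grip_width: 0.324
grasp_force: 19.8
```

Call:
drive_tool(increments="0 0 0.5 0 -1;0 0 0.3 0 -1;0 0 0.2 0 -1;0 0 0 0 -1;0 0 0 0 -1")

```text
time_s: 9.53
tcp_pos: [0.585, 0.0005, 0.0409]
ee_rot: [-2.294, -2.146, 0.0]
contact_force: [-0.1, -0.3, -1.4]
grip_width: 0.324
grasp_force: 19.8
```

Call:
drive_tool(increments="0 0 0.1 0 -1;0 0 0 0 -1;0 0 0 0 -1")

```text
time_s: 9.78
tcp_pos: [0.585, 0.0005, 0.0399]
ee_rot: [2.294, 2.146, 0.0]
contact_force: [0.3, 0.3, -0.9]
grip_width: 0.324
grasp_force: 19.8
```

Call:
drive_tool(increments="0 0 0.1 0 -1;0 0 0 0 -1;0 0 0 0 -1")

```text
time_s: 10.03
tcp_pos: [0.5851, 0.0005, 0.0397]
ee_rot: [2.294, 2.146, 0.0]
contact_force: [-4.7, 0.1, 8.9]
grip_width: 0.323
grasp_force: 19.8
```

Call:
drive_tool(increments="0 0 -0.1 0 -1;0 0 0 0 0.2;0 0 0 0 0.2;0 0 0 0 0.2;0 0 0 0 0.2;0 0 0 0 0.2;0 0 0 0 0.2;0 0 0 0 0.2;0 0 0 0 0.2;0 0 -1 0 0.2;0 0 -3 0 0.2;0 0 -4 0 0.2")

```text
time_s: 11.03
tcp_pos: [0.5835, 0.0006, 0.1187]
ee_rot: [-2.292, -2.144, 0.005]
contact_force: [1.2, -0.0, 0.6]
grip_width: 0.599
grasp_force: 0.0
```

Call:
drive_tool(increments="0 0 -3 0 0.2;0 0 -4 0 0.2;-3.5 0 0 0 0.2;-3.5 0 0 0 0.2;-3.5 0 0 0 0.2;0 0 0 0 0.2;0 0 0 0 0.2")

```text
time_s: 11.62
tcp_pos: [0.5778, -0.1056, 0.1906]
ee_rot: [2.297, 2.143, 0.0]
contact_force: [-0.2, 0.1, -0.2]
grip_width: 0.598
grasp_force: 0.0
```

```bash
python3 - <<'E'
from h import *
s=observe();c=capture("wrist");save(c,"w3");print(axes(s)[1],s["tcp_pos"],s["q"][5])
for q,z in(("seat",.012),("anvil",.012),("block_red",.012),("dial_grip",.08),("dial",.05)):
    for r in landmark_of(q,"wrist")[:2]: print(q,r["score"],r["location"],at(c,r["location"],z,s))
t=capture("top")
for q,z in(("dial_grip",.08),("dial",.05)):
  for r in landmark_of(q,"top")[:1]: print(q,r["location"],at(t,r["location"],z))
crop=np.vstack([c["pixels"][:300,130:430],t["pixels"][170:230,270:370].repeat(3,0).repeat(3,1)])
cv2.imwrite("pics/w3c.png",cv2.cvtColor(crop,cv2.COLOR_RGB2BGR))
E
```

```text
-3.9666921921619074 [ 0.57776062 -0.10559933  0.19060325] -0.15499797981530342
anvil 0.76 [279.4, 60.1] [0.58680464 0.02196445 0.012     ]
block_red 0.89 [280.7, 83.7] [0.58661728 0.00075652 0.012     ]
dial_grip 0.83 [278.9, 252.5] [ 0.57455823 -0.14631667  0.08      ]
dial 0.94 [277.4, 240.8] [ 0.57316801 -0.14642     0.05      ]
dial_grip [329.5, 197.3] [ 0.57952735 -0.14784852  0.08      ]
dial [328.5, 200.0] [ 0.57793657 -0.14816701  0.05      ]
```

View pics/w3c.png

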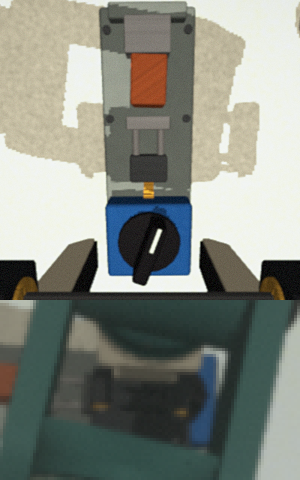

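The block stands upright between the jaws near the anvil, and the dial bar runs from wrist px (293,215), the mark end, to (267,284). Next I'll work out the approach to the bar.

```bash
python3 - <<'E'
from h import *
s=observe();c=capture("wrist")
g=cv2.cvtColor(c["pixels"],cv2.COLOR_RGB2GRAY)
m=(g<28).astype(np.uint8);m[:195]=0;m[295:]=0;m[:,:240]=0;m[:,320:]=0
cn=max(cv2.findContours(m,0,2)[0],key=cv2.contourArea);b=cv2.minAreaRect(cn);print(b)
w=(m&(g>0))
k=((g>180)).astype(np.uint8);k[:220]=0;k[265:]=0;k[:,270:]&=1;k[:,:265]=0;k[:,300:]=0
pts=cv2.findNonZero(k)[:,0].astype(float);W=np.array([at(c,p,.091,s)[:2] for p in pts]);print("mark",W.mean(0),len(W))
u,sv,vt=np.linalg.svd(W-W.mean(0));print("mark dir",np.degrees(np.arctan2(vt[0,1],vt[0,0])))
p,q=at(c,(293,215),.091,s),at(c,(267,284),.091,s);print(p,q,(p+q)/2,np.degrees(np.arctan2(*(p-q)[1::-1])))
E
```

```text
((279.9944152832031, 246.93719482421875), (66.86637115478516, 59.92854309082031), 66.50143432617188)
mark [ 0.58068092 -0.13203449] 99
mark dir -113.38549984773684
[ 0.58882552 -0.10756708  0.091     ] [ 0.56298892 -0.16803556  0.091     ] [ 0.57590722 -0.13780132  0.091     ] 66.86424789057247
```

Call:
drive_tool(increments="0 0 0 6.45 0.2;0 0 0 6.4 0.2;0 0 0 6.4 0.2;-1.9 0.7 0 0 0.2;-1.95 0.71 0 0 0.2;0 0 3 0 0;0 0 3 0 0;0 0 2.7 0 0;0 0 1.6 0 0;0 0 0.9 0 0;0 0 0.5 0 0;0 0 0 0 0")

```text
time_s: 13.12
tcp_pos: [0.5758, -0.1451, 0.0725]
ee_rot: [-2.62, -1.732, 0.001]
contact_force: [-0.7, -1.0, -0.3]
grip_width: 0.501
grasp_force: 0.0
```

Call:
drive_tool(increments="0 0 0 0 -1;0 0 0 0 -1;0 0 0 0 -1;0 0 0 0 -1;0 0 0 0 -1;0 0 0 0 -1;0 0 0 0 -1;0 0 0 0 -1;0 0 0 0 -1;0 0 0 0 -1", force=15)

```text
time_s: 13.95
tcp_pos: [0.5759, -0.1452, 0.0732]
ee_rot: [2.621, 1.732, 0.0]
contact_force: [-3.2, 1.5, 6.0]
grip_width: 0.152
grasp_force: 15.0
```

```bash
cat >> h.py <<'E'
def feel():
    s=observe();print("t",round(s["time_s"],2),"y",round(axes(s)[1],2),"M",np.round(s["moment"],3),"F",np.round(s["contact_force"],1),"tcp",np.round(s["tcp_pos"],4),"q6",round(s["q"][5],3),"w",round(s["grip_width"],3),s["grasp_force"])
E
python3 -c "
from h import *
feel()"
```

```text
t 13.95 y -23.08 M [ 0.09   0.708 -0.057] F [-3.2  1.5  6. ] tcp [ 0.5759 -0.1452  0.0732] q6 0.113 w 0.152 14.987668991088867
```

Call:
drive_tool(increments="0 0 0 0 -1;0 0 0 2.5 -1;0 0 0 2.5 -1;0 0 0 0 -1;0 0 0 0 -1", force=35)

```text
time_s: 14.37
tcp_pos: [0.576, -0.1452, 0.0732]
ee_rot: [2.693, 1.617, 0.0]
contact_force: [-1.8, 1.4, 5.4]
grip_width: 0.147
grasp_force: 35.0
```

```bash
python3 -c "
from h import *
feel()"
```

```text
t 14.37 y -28.05 M [0.113 0.512 0.309] F [-1.8  1.4  5.4] tcp [ 0.576  -0.1452  0.0732] q6 0.2 w 0.147 35.04091680049896
```

Call:
drive_tool(increments="0 0 0 2.5 -1;0 0 0 2.5 -1;0 0 0 0 -1;0 0 0 0 -1")

```text
time_s: 14.7
tcp_pos: [0.5761, -0.1453, 0.0732]
ee_rot: [2.76, 1.499, 0.001]
contact_force: [-1.0, 0.3, 5.1]
grip_width: 0.148
grasp_force: 35.0
```

```bash
python3 -c "
from h import *
feel()"
```

```text
t 14.7 y -33.0 M [0.006 0.39  0.04 ] F [-1.   0.3  5.1] tcp [ 0.5761 -0.1453  0.0732] q6 0.286 w 0.148 34.992839097976685
```

Call:
drive_tool(increments="0 0 0 2.5 -1;0 0 0 2.5 -1;0 0 0 0 -1;0 0 0 0 -1")

```text
time_s: 15.03
tcp_pos: [0.5762, -0.1453, 0.0733]
ee_rot: [2.822, 1.378, 0.001]
contact_force: [-0.3, -0.7, 5.1]
grip_width: 0.147
grasp_force: 35.0
```

```bash
python3 -c "
from h import *
feel()"
```

```text
t 15.03 y -37.95 M [-0.168  0.149 -0.241] F [-0.3 -0.7  5.1] tcp [ 0.5762 -0.1453  0.0733] q6 0.372 w 0.147 35.01015901565552
```

Call:
drive_tool(increments="0 0 0 2.5 -1;0 0 0 2.5 -1;0 0 0 0 -1;0 0 0 0 -1")

```text
time_s: 15.37
tcp_pos: [0.5762, -0.1454, 0.0732]
ee_rot: [2.879, 1.255, 0.001]
contact_force: [0.7, -1.5, 4.9]
grip_width: 0.146
grasp_force: 35.0
```

```bash
python3 -c "
from h import *
feel()"
```

```text
t 15.37 y -42.9 M [-0.234 -0.04  -0.031] F [ 0.7 -1.5  4.9] tcp [ 0.5762 -0.1454  0.0732] q6 0.459 w 0.146 34.987351298332214
```

Call:
drive_tool(increments="0 0 0 2.5 -1;0 0 0 2.5 -1;0 0 0 0 -1;0 0 0 0 -1")

```text
time_s: 15.7
tcp_pos: [0.5762, -0.1454, 0.0732]
ee_rot: [2.931, 1.129, 0.001]
contact_force: [3.1, -2.5, 4.6]
grip_width: 0.146
grasp_force: 35.0
```

```bash
python3 -c "
from h import *
feel()"
```

```text
t 15.7 y -47.86 M [-0.481 -0.25   0.217] F [ 3.1 -2.5  4.6] tcp [ 0.5762 -0.1454  0.0732] q6 0.545 w 0.146 35.04195749759674
```

Call:
drive_tool(increments="0 0 0 5 -1;0 0 0 5 -1;0 0 0 5 -1;0 0 0 0 -1;0 0 0 0 -1")

```text
time_s: 16.12
tcp_pos: [0.5764, -0.1457, 0.0733]
ee_rot: [3.053, 0.736, 0.002]
contact_force: [3.7, -4.9, 4.5]
grip_width: 0.149
grasp_force: 35.0
```

```bash
python3 -c "
from h import *
feel()"
```

```text
t 16.12 y -62.9 M [-0.844 -0.567 -0.002] F [ 3.7 -4.9  4.5] tcp [ 0.5764 -0.1457  0.0733] q6 0.808 w 0.149 34.987664222717285
```

Call:
drive_tool(increments="0 0 0 2.5 -1;0 0 0 2.5 -1;0 0 0 0 -1;0 0 0 0 -1")

```text
time_s: 16.45
tcp_pos: [0.5764, -0.1457, 0.0732]
ee_rot: [3.082, 0.603, 0.002]
contact_force: [4.2, -4.4, 3.8]
grip_width: 0.152
grasp_force: 35.0
```

```bash
python3 -c "
from h import *
feel()"
```

```text
t 16.45 y -67.86 M [-0.987 -0.56   0.271] F [ 4.2 -4.4  3.8] tcp [ 0.5764 -0.1457  0.0732] q6 0.894 w 0.152 35.042858719825745
```

Call:
drive_tool(increments="0 0 0 2.5 -1;0 0 0 2.5 -1;0 0 0 0 -1;0 0 0 0 -1")

```text
time_s: 16.78
tcp_pos: [0.5765, -0.1459, 0.0732]
ee_rot: [3.105, 0.468, 0.002]
contact_force: [3.9, -5.1, 3.4]
grip_width: 0.148
grasp_force: 35.0
```

```bash
python3 -c "
from h import *
feel()"
```

```text
t 16.78 y -72.87 M [-1.053 -0.622  0.006] F [ 3.9 -5.1  3.4] tcp [ 0.5765 -0.1459  0.0732] q6 0.982 w 0.148 34.9951833486557
```

Call:
drive_tool(increments="0 0 0 5 -1;0 0 0 5 -1;0 0 0 0 -1;0 0 0 0 -1")

```text
time_s: 17.12
tcp_pos: [0.5765, -0.146, 0.0732]
ee_rot: [3.134, 0.194, 0.003]
contact_force: [4.8, -7.4, 3.2]
grip_width: 0.149
grasp_force: 35.0
```

```bash
python3 -c "
from h import *
feel()"
```

```text
t 17.12 y -82.9 M [-1.346 -0.731 -0.033] F [ 4.8 -7.4  3.2] tcp [ 0.5765 -0.146   0.0732] q6 1.157 w 0.149 34.98753368854523
```

Call:
drive_tool(increments="0 0 0 2.5 -1;0 0 0 2.5 -1;0 0 0 0 -1;0 0 0 0 -1")

```text
time_s: 17.45
tcp_pos: [0.5765, -0.1461, 0.0732]
ee_rot: [3.139, 0.058, 0.003]
contact_force: [5.3, -7.6, 2.7]
grip_width: 0.147
grasp_force: 35.0
```

```bash
python3 -c "
from h import *
feel()"
```

```text
t 17.45 y -87.87 M [-1.475 -0.714  0.276] F [ 5.3 -7.6  2.7] tcp [ 0.5765 -0.1461  0.0732] q6 1.243 w 0.147 35.04351854324341
```

Call:
drive_tool(increments="0 0 0 2.5 -1;0 0 0 2.5 -1;0 0 0 0 -1;0 0 0 0 -1")

```text
time_s: 17.78
tcp_pos: [0.5765, -0.1462, 0.0732]
ee_rot: [3.139, -0.079, 0.003]
contact_force: [4.6, -8.6, 3.3]
grip_width: 0.144
grasp_force: 35.0
```

```bash
python3 -c "
from h import *
feel()"
```

```text
t 17.78 y -92.88 M [-1.628 -0.761  0.032] F [ 4.6 -8.6  3.3] tcp [ 0.5765 -0.1462  0.0732] q6 1.331 w 0.144 34.995251297950745
```

Call:
drive_tool(increments="0 0 0 5 -1;0 0 0 5 -1;0 0 0 0 -1;0 0 0 0 -1")

```text
time_s: 18.12
tcp_pos: [0.5765, -0.1464, 0.0733]
ee_rot: [3.119, -0.353, 0.003]
contact_force: [4.3, -10.5, 2.2]
grip_width: 0.15
grasp_force: 35.0
```

```bash
python3 -c "
from h import *
feel()"
```

```text
t 18.12 y -102.9 M [-1.817 -0.652  0.022] F [  4.3 -10.5   2.2] tcp [ 0.5765 -0.1464  0.0733] q6 1.506 w 0.15 34.99179482460022
```

Call:
drive_tool(increments="0 0 0 2.5 -1;0 0 0 2.5 -1;0 0 0 0 -1;0 0 0 0 -1")

```text
time_s: 18.45
tcp_pos: [0.5764, -0.1465, 0.0732]
ee_rot: [3.101, -0.488, 0.003]
contact_force: [3.4, -11.8, 2.7]
grip_width: 0.15
grasp_force: 35.1
```

```bash
python3 -c "
from h import *
feel()"
```

```text
t 18.45 y -107.87 M [-1.98  -0.61   0.283] F [  3.4 -11.8   2.7] tcp [ 0.5764 -0.1465  0.0732] q6 1.592 w 0.15 35.06932318210602
```

Call:
drive_tool(increments="0 0 0 2.5 -1;0 0 0 2.5 -1;0 0 0 0 -1;0 0 0 0 -1")

```text
time_s: 18.78
tcp_pos: [0.5764, -0.1466, 0.0733]
ee_rot: [3.077, -0.623, 0.004]
contact_force: [4.3, -10.9, 2.7]
grip_width: 0.146
grasp_force: 35.0
```

```bash
python3 -c "
from h import *
feel()"
```

```text
t 18.78 y -112.88 M [-2.022 -0.556  0.142] F [  4.3 -10.9   2.7] tcp [ 0.5764 -0.1466  0.0733] q6 1.68 w 0.146 35.01163959503174
```

The reading at mid-click 5 (0.142) is ambiguous. I'll average several readings here to separate noise from contact.

```bash
cat >> h.py <<'E'
def avg(n=5):
    L=[]
    for i in range(n):
        c=capture("scene");s=observe();L.append(np.r_[s["moment"][2],s["contact_force"],axes(s)[1]])
    L=np.array(L);print("Mz",np.round(L[:,0],3),"mean",L.mean(0).round(3));return c
E
python3 - <<'E'
from h import *
c=avg(6);feel()
save(c,"s2");cv2.imwrite("pics/s2c.png",cv2.resize(cv2.cvtColor(c["pixels"],cv2.COLOR_RGB2BGR)[190:290,220:340],(720,600),interpolation=cv2.INTER_CUBIC))
E
```

```text
Mz [0.166 0.148 0.106 0.123 0.165 0.156] mean [   0.144    4.214  -11.827    2.48  -112.863]
t 19.08 y -112.86 M [-2.072 -0.563  0.156] F [  4.4 -11.1   2.1] tcp [ 0.5764 -0.1466  0.0732] q6 1.68 w 0.147 35.01139283180237
```

View pics/s2c.png

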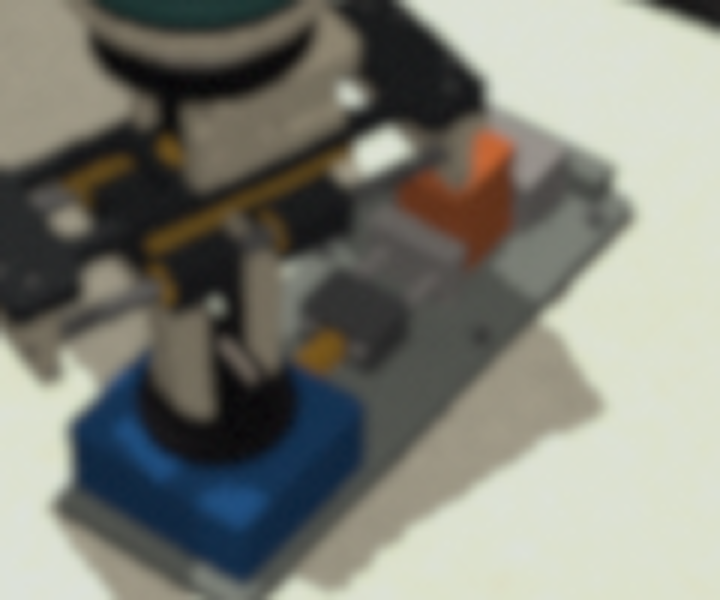

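The block is flush with the anvil, and the jaw seems to be at it. To fix which click was the contact click, I'll go back to rest 4 and re-measure there.

Call:
drive_tool(increments="0 0 0 -4 -1;0 0 0 -4 -1;0 0 0 -4 -1;0 0 0 2 -1;0 0 0 0 -1;0 0 0 0 -1")

```text
time_s: 19.58
tcp_pos: [0.5764, -0.1464, 0.0732]
ee_rot: [3.12, -0.352, 0.003]
contact_force: [4.8, -11.4, 2.3]
grip_width: 0.147
grasp_force: 35.0
```

```bash
python3 -c "
from h import *
avg(8)"
```

```text
Mz [ 0.034 -0.009  0.033  0.038  0.001  0.024  0.04  -0.006] mean [ 1.90000e-02  5.02800e+00 -1.06010e+01  2.38200e+00 -1.02867e+02]
```

Call:
drive_tool(increments="0 0 0 2.5 -1;0 0 0 2.5 -1;0 0 0 0 -1;0 0 0 0 -1")

```text
time_s: 20.32
tcp_pos: [0.5764, -0.1465, 0.0732]
ee_rot: [3.101, -0.488, 0.003]
contact_force: [5.1, -11.9, 2.6]
grip_width: 0.148
grasp_force: 35.1
```

```bash
python3 -c "
from h import *
avg(8)"
```

```text
Mz [0.317 0.291 0.299 0.311 0.297 0.285 0.327 0.325] mean [   0.307    4.538  -10.98     2.131 -107.851]
```

Call:
drive_tool(increments="0 0 0 2.5 -1;0 0 0 2.5 -1;0 0 0 0 -1;0 0 0 0 -1")

```text
time_s: 21.05
tcp_pos: [0.5764, -0.1466, 0.0732]
ee_rot: [3.077, -0.623, 0.003]
contact_force: [4.6, -12.2, 2.3]
grip_width: 0.147
grasp_force: 35.0
```

```bash
python3 -c "
from h import *
avg(8)"
```

```text
Mz [0.103 0.146 0.071 0.11  0.166 0.124 0.165 0.107] mean [   0.124    4.113  -11.897    2.378 -112.864]
```

Call:
drive_tool(increments="0 0 0 -6.5 -1;0 0 0 -6.5 -1;0 0 0 -6.5 -1;0 0 0 -6.5 -1;0 0 0 -6 -1;0 0 0 2 -1;0 0 0 0 -1;0 0 0 0 -1")

```text
time_s: 22.12
tcp_pos: [0.5765, -0.1461, 0.0732]
ee_rot: [3.134, 0.195, 0.003]
contact_force: [4.8, -8.2, 3.3]
grip_width: 0.152
grasp_force: 35.0
```

```bash
python3 -c "
from h import *
avg(6)"
```

```text
Mz [-0.034 -0.032 -0.038 -0.011 -0.072 -0.045] mean [-3.9000e-02  5.0280e+00 -7.5880e+00  2.8720e+00 -8.2864e+01]
```

Call:
drive_tool(increments="0 0 0 2.5 -1;0 0 0 2.5 -1;0 0 0 0 -1;0 0 0 0 -1")

```text
time_s: 22.75
tcp_pos: [0.5765, -0.1462, 0.0733]
ee_rot: [3.139, 0.058, 0.003]
contact_force: [5.4, -8.1, 3.3]
grip_width: 0.146
grasp_force: 35.0
```

```bash
python3 -c "
from h import *
avg(6)"
```

```text
Mz [0.198 0.246 0.221 0.223 0.257 0.261] mean [  0.234   5.061  -7.939   2.942 -87.849]
```

Call:
drive_tool(increments="0 0 0 2.5 -1;0 0 0 2.5 -1;0 0 0 0 -1;0 0 0 0 -1")

```text
time_s: 23.38
tcp_pos: [0.5765, -0.1462, 0.0733]
ee_rot: [3.139, -0.079, 0.003]
contact_force: [6.0, -8.1, 1.5]
grip_width: 0.15
grasp_force: 35.0
```

```bash
python3 -c "
from h import *
avg(6)"
```

```text
Mz [0.134 0.05  0.103 0.009 0.055 0.079] mean [ 7.2000e-02  4.8730e+00 -8.8730e+00  2.7790e+00 -9.2862e+01]
```

Call:
drive_tool(increments="0 0 0 2.5 -1;0 0 0 2.5 -1;0 0 0 0 -1;0 0 0 0 -1")

```text
time_s: 24.02
tcp_pos: [0.5765, -0.1463, 0.0733]
ee_rot: [3.132, -0.216, 0.003]
contact_force: [5.9, -9.3, 1.6]
grip_width: 0.148
grasp_force: 35.0
```

```bash
python3 -c "
from h import *
avg(6)"
```

```text
Mz [-0.194 -0.225 -0.207 -0.232 -0.29  -0.244] mean [ -0.232   5.481  -9.939   2.589 -97.882]
```

Call:
drive_tool(increments="0 0 0 5 -1;0 0 0 5 -1;0 0 0 5 -1;0 0 0 5 -1;0 0 0 0 -1;0 0 0 0 -1")

```text
time_s: 24.82
tcp_pos: [0.5763, -0.1467, 0.0732]
ee_rot: [3.046, -0.757, 0.003]
contact_force: [3.8, -12.0, 3.2]
grip_width: 0.147
grasp_force: 35.0
```

```bash
python3 -c "
from h import *
avg(6)"
```

```text
Mz [-0.139 -0.18  -0.179 -0.1   -0.16  -0.171] mean [  -0.155    3.915  -12.355    2.692 -117.884]
```

Call:
drive_tool(increments="0 0 0 2.5 -1;0 0 0 2.5 -1;0 0 0 0 -1;0 0 0 0 -1")

```text
time_s: 25.45
tcp_pos: [0.5763, -0.1468, 0.0732]
ee_rot: [3.011, -0.889, 0.003]
contact_force: [2.9, -12.4, 3.1]
grip_width: 0.149
grasp_force: 35.0
```

```bash
python3 -c "
from h import *
avg(6);feel()"
```

```text
Mz [0.016 0.042 0.084 0.057 0.012 0.066] mean [ 4.60000e-02  3.59000e+00 -1.29660e+01  2.98100e+00 -1.22873e+02]
t 25.75 y -122.87 M [-2.292 -0.442  0.066] F [  3.7 -13.3   2.8] tcp [ 0.5763 -0.1467  0.0733] q6 1.854 w 0.151 34.99490976333618
```

Every offset across click 5 is about +0.065 N·m over click 4, so contact was at rest 4 and the dial now stands at click 1 of 3. Two more to go.

Call:
drive_tool(increments="0 0 0 2.5 -1;0 0 0 2.5 -1;0 0 0 0 -1;0 0 0 0 -1")

```text
time_s: 26.08
tcp_pos: [0.5762, -0.1468, 0.0732]
ee_rot: [2.969, -1.019, 0.004]
contact_force: [3.1, -13.2, 3.1]
grip_width: 0.149
grasp_force: 35.1
```

```bash
python3 -c "
from h import *
avg(6)"
```

```text
Mz [0.317 0.384 0.382 0.301 0.335 0.342] mean [   0.343    2.802  -13.389    3.135 -127.857]
```

Call:
drive_tool(increments="0 0 0 5 -1;0 0 0 5 -1;0 0 0 5 -1;0 0 0 0 -1;0 0 0 0 -1")

```text
time_s: 26.8
tcp_pos: [0.576, -0.147, 0.0732]
ee_rot: [2.81, -1.398, 0.004]
contact_force: [0.8, -15.0, 3.9]
grip_width: 0.15
grasp_force: 35.0
```

```bash
python3 -c "
from h import *
avg(6)"
```

```text
Mz [0.044 0.088 0.073 0.105 0.078 0.055] mean [ 7.40000e-02  7.97000e-01 -1.52450e+01  4.08900e+00 -1.42876e+02]
```

Call:
drive_tool(increments="0 0 0 2.5 -1;0 0 0 2.5 -1;0 0 0 0 -1;0 0 0 0 -1")

```text
time_s: 27.43
tcp_pos: [0.576, -0.147, 0.0732]
ee_rot: [2.747, -1.519, 0.004]
contact_force: [0.1, -15.4, 3.9]
grip_width: 0.148
grasp_force: 35.1
```

```bash
python3 -c "
from h import *
avg(6)"
```

```text
Mz [0.375 0.345 0.368 0.314 0.324 0.379] mean [   0.351    0.15   -15.307    4.34  -147.859]
```

Call:
drive_tool(increments="0 0 0 5 -1;0 0 0 5 -1;0 0 0 5 -1;0 0 0 0 -1;0 0 0 0 -1")

```text
time_s: 28.15
tcp_pos: [0.5757, -0.1471, 0.0732]
ee_rot: [2.524, -1.865, 0.003]
contact_force: [-2.2, -15.9, 5.9]
grip_width: 0.147
grasp_force: 35.0
```

```bash
python3 -c "
from h import *
avg(6);feel()"
```

```text
Mz [0.141 0.14  0.092 0.118 0.154 0.116] mean [ 1.27000e-01 -2.70800e+00 -1.58810e+01  5.73400e+00 -1.62879e+02]
t 28.45 y -162.88 M [-2.724  0.628  0.116] F [ -3.1 -16.    5.5] tcp [ 0.5757 -0.1472  0.0732] q6 2.552 w 0.147 35.00592827796936
```

Call:
drive_tool(increments="0 0 0 0 0;0 0 0 0 0;0 0 0 0 0;0 0 0 0 0;0 0 0 0 0;0 0 0 0 0;0 0 0 0 0;0 0 -2 0 0;0 0 -4 0 0;0 0 -4 0 0;0 0 -4 0 0;0 0 0 0 0")

```text
time_s: 29.45
tcp_pos: [0.5778, -0.1457, 0.2217]
ee_rot: [-2.522, 1.868, -0.015]
contact_force: [0.6, -0.6, 1.5]
grip_width: 0.496
grasp_force: 0.0
```

Call:
drive_tool(increments="0 0 0 -7 0;0 0 0 -7 0;0 0 0 -7 0;0 0 0 -7 0;0 0 0 -7 0;0 0 0 -7 0;0 0 0 -7 0;0 0 0 -7 0;0 0 0 -7 0;0 0 0 -7 0;0 0 0 -7 0;0 0 0 0 0")

```text
time_s: 30.45
tcp_pos: [0.5758, -0.1451, 0.2126]
ee_rot: [-3.139, -0.118, 0.0]
contact_force: [0.0, -0.2, -0.7]
grip_width: 0.495
grasp_force: 0.0
```

Call:
drive_tool(increments="0 0 0 -7 0;0 0 0 -7 0;0 0 0 -7 0;0 0 0 -7 0;0 0 0 -7 0;0 0 0 -7 0;0 0 0 -7 0;0 0 0 -7 0;0 0 0 -7 0;0 0 0 -7 0;0 0 0 -7 0;0 0 0 0 0")

```text
time_s: 31.45
tcp_pos: [0.5758, -0.1452, 0.2127]
ee_rot: [-2.388, -2.041, 0.0]
contact_force: [0.3, 0.2, 0.5]
grip_width: 0.499
grasp_force: 0.0
```

```bash
python3 - <<'E'
from h import *
feel();c=capture("wrist");save(c,"w5");s=observe()
k=(cv2.cvtColor(c["pixels"],cv2.COLOR_RGB2GRAY)>180)
for q,z in(("dial_grip",.08),("block_red",.012),("seat",.012)):
    for r in landmark_of(q,"wrist")[:1]: print(q,r["score"],r["location"],at(c,r["location"],z,s))
E
```

```text
t 31.45 y -8.95 M [-0.058  0.058 -0.069] F [0.3 0.2 0.5] tcp [ 0.5758 -0.1452  0.2127] q6 -0.134 w 0.499 0.0
dial_grip 0.9 [277.2, 203.5] [ 0.57364774 -0.14666227  0.08      ]
block_red 0.55 [267.0, 43.1] [0.58776864 0.0024204  0.012     ]
```

View pics/w5.png

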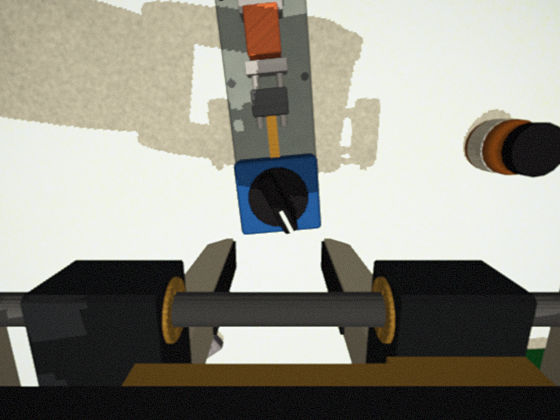

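The block is upright at (262,30) with the jaw against it, and the dial mark at (290,225) is about 140° clockwise of its start, which is 7 clicks. The gripper is clear, so I'm handing it in.

```bash
python3 -c "
from cell import *
print(close_job())"
```

```text
the job is handed in; nothing more can be done
None
```

I stood the red-brown block on the vise bed, turned the dial four clicks until the jaw met it, then exactly three more by feel; I released everything and handed the job in, but no verdict came back.

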